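Rack the pattern weights and lift the stand away

TASK

Clear the three ring-shaped steel pattern weights off the cutting table: lower them (do not drop them) over the dowel of their stand, the largest first, then the medium one, then the smallest, each fully home and flat on the one below. Then take the loaded stand by the bare top of its dowel, lift it straight up to about 12 cm above the table with all three weights on it, never letting the stand tip over, and finish while still holding it there in the air, level and still. Leave the thread cone, the shears and the pin dish where they are.

Things in the scene. Friction and masses are not known exactly. Their poses are not given: they have to be found in the camera images.
- stand: Loose stand, 0.30 kg: round dark-wood base, 90 mm across and 18 mm high, with an upright pale wooden dowel 16 mm in diameter in its middle; the dowel's top (last 6 mm domed) is 82 mm above the table. Origin: centre of the base's underside; z runs up the dowel. Three weights stack up to 54 mm above the origin, leaving 28 mm of bare dowel to grip
- dowel_top (a point): Centre of the tip of the dowel, on its axis, 82 mm above the underside of the stand
- weight_large: Largest pattern weight, loose: flat plain steel ring lying on the table, 60 mm outside diameter, 22 mm bore, 12 mm thick, about 0.23 kg. Origin: on its axis, at its underside; z is its axis. Fully home it lies flat on the base, its origin 18 mm above the stand's origin
- weight_medium: Medium pattern weight, loose: flat plain steel ring lying on the table, 48 mm outside diameter, 22 mm bore, 12 mm thick, about 0.135 kg. Origin: on its axis, at its underside; z is its axis. Fully home on the large one its origin is 30 mm above the stand's origin
- weight_small: Smallest pattern weight, loose: flat plain steel ring lying on the table, 36 mm outside diameter, 22 mm bore, 12 mm thick, about 0.060 kg. Origin: on its axis, at its underside; z is its axis. Fully home on the medium one its origin is 42 mm above the stand's origin
- thread_cone: Bystander: an upright cone of thread, 112 mm high, 67 mm in diameter low down; origin at the centre of its underside. Leave it alone
- shears: Bystander: tailor's shears lying flat, 255 mm long, along their x axis (blades towards +x, black handles towards -x), 14 mm high; origin under the body, near the pivot. Leave them alone
- pin_dish: Bystander: a round steel pin dish, 100 mm in diameter, 28 mm high; origin at the centre of its underside. Leave it alone

How it is judged:
By the outcome, as a careful person would: the job done as asked, in the order asked, and still so for the second after the job is handed in, while the arm keeps its last pose, push and grip.
It also fails if it takes over 72 s, if anything falls off the work surface, if the arm or the gripper's body presses on something with over 40 N, if the wrist force passes 120 N, or if a joint passes its speed limit or range.

ROBOT

A 6-joint arm with a two-finger parallel gripper is mounted at the origin on the work surface. World frame = base frame: x ahead of the robot, y to its left, z up, the work surface at z = 0. Lengths are in m, angles in rad, forces in N, time in s.
With the tool pointing down it reaches from about 0.375 to 0.9 m from the base axis. Payload 3.1 kg.
Tool frame: the origin (TCP) lies on the centre line of the jaws, within the pads' length; the fingertips stand 22 mm ahead of it and the grasp point (between the pads) lies 3 mm ahead of it; z points along the fingers, y is the line along which they close (so a half turn about z gives the same grasp; the last joint's range is limited). The gripper opens to 85 mm and grips with 20 to 120 N. Pads are 22 mm wide; open, the fingers measure 114 mm over their backs; the gripper's body (76 mm by 85 mm) begins 54 mm behind the grasp point. The pads swing forward as they close: fully open they stand 13 mm farther back than shut.
Start: joints at [1.044, 0.527, 1.433, -0, 1.181, -0.178], TCP at [0.213, 0.588, 0.253] pointing down, gripper open.
Joint ranges: [-3.08, 3.08], [-0.75, 2.2], [0.22, 2.44], [-1.43, 4.57], [0, 2.65], [-2.85, 2.85]. Speed limits (rad/s): [2.79, 2.79, 3.14, 3.14, 3.14, 3.14].

INTERFACE

Orientations are given as a unit quaternion [x, y, z, w].
In Python, from station import manip gives the robot as it stands.
- The arm moves only by the tool jog_arm, called by a JSON object that holds its "method" and its "body", one argument or row to a line. Schema: {"type":"object","properties":{"ticks":{"type":"array","items":{"type":"array","items":{"type":"array","items":{"type":"number"},"minItems":5,"maxItems":5},"minItems":1,"maxItems":20},"minItems":1,"maxItems":1},"grip_n":{"type":"number"},"only":{"type":"string"},"quiet":{"type":"boolean"},"lines":{"type":"string"}},"required":["ticks"],"additionalProperties":false}. ticks is a list that holds a single list of rows (three levels of brackets), with 1 to 20 rows, each of 5 numbers: dx, dy, dz in m, then a turn about the tool's z in rad, then the opening from 0.0 (shut) to 1.0 (fully open); each row is the pose to reach, as a shift and turn from the pose commanded when the call began, along the tool's axes at that moment; what a row does not reach only later rows make up. A row lasts 1/10 s, in which the tool goes at most 0.05 m and 0.15 rad, less where a joint would pass 70% of its speed; a pose out of reach is approached as far as the arm can. The fingers move at their own pace and stop on an object; grip_n is the grip in N (left out, the last holds). Time passes only in rows, so rows that do not move let the fingers close. The tool returns the time, the measured TCP pose, the force, the opening and the grip force at its end. only (a regular expression) keeps the lines of the reply that match it, lines (a string "A,B") keeps lines A to B, and quiet returns only ok. Input that does not fit is refused with a message, and nothing moves.
- manip.sense(): the state, without advancing time (a new reading comes with each control period).
- manip.snapshot(name): name is "scene" or "top" or "wrist"; returns a dict with "pixels" (384x512x3 uint8, red, green, blue), "range_z" (384x512 float32, m along the optical axis (not along the pixel's ray), 0 where there is no reading), "fov_y" (degrees; the focal length in pixels is half the picture's height over the tangent of half this angle, whatever the lens; pixels are square), "cx", "cy" (the principal point, pixels), "R" (3x3) and "t" (3): a world point X has camera coordinates R X + t; the wrist camera has in their place "hand_eye" (4x4, takes a point from camera to tool coordinates, whose origin is the TCP and whose axes are the flange's). Camera axes: x right, y down, z forward; pixel columns grow to the right and rows downward; lengths in m; the calibration is good to about 2 mm. A picture is of the moment at which its call begins: read the wrist's pose just before it.
- manip.sign_off(): hands the job in; it is judged then, once.
The state is a dict: "t": time; "q": joint angles; "qd": joint speeds; "tau": joint torques, N m; "tcp_pos": TCP position; "tool_rot": TCP orientation; "force": force on the tool from outside, world axes, zero at the start; "ft_torque": the same for the moment, N m; "finger_gap": opening from 0.0 (shut) to 1.0 (fully open); "gripper_force": force on a finger pad.
Only numpy, scipy, OpenCV 4.12 (cv2) and the standard library are available. Lean on these libraries where they do the work, as an engineer would, in place of code of your own. Each camera call takes 0.05 s, during which the arm holds its last target. There are 200 camera calls.

## Working session

There is one attempt and no reset: what is moved stays moved. The work goes in short steps, Python scripts to look and compute and a tool call to move; the robot and the scene stay as the last step left them, time stands still between calls to the robot, and variables do not carry over. Pictures are saved under pics/ and viewed, at most 10 in all, crops included, and the job is handed in when it is done.

```bash
ls; mkdir -p pics
```

Create h.py:
```python
import numpy as np, cv2
from station import manip
from scipy.spatial.transform import Rotation as Ro
def snap(n):
    s=manip.sense(); d=manip.snapshot(n)
    h=d["pixels"].shape[0]; d["f"]=h/2/np.tan(np.radians(d["fov_y"])/2)
    if "hand_eye" in d:
        T=np.eye(4); T[:3,:3]=Ro.from_quat(s["tool_rot"]).as_matrix(); T[:3,3]=s["tcp_pos"]
        C=T@np.array(d["hand_eye"]); d["Rc"],d["c"]=C[:3,:3],C[:3,3]
    else:
        R=np.array(d["R"]); d["Rc"]=R.T; d["c"]=-R.T@np.array(d["t"])
    return d
def cloud(d):
    z=d["range_z"]; v,u=np.mgrid[:z.shape[0],:z.shape[1]]
    P=np.stack([(u-d["cx"])/d["f"]*z,(v-d["cy"])/d["f"]*z,z],-1)
    return P@d["Rc"].T+d["c"]
def atz(d,u,v,z):
    r=d["Rc"]@np.array([(u-d["cx"])/d["f"],(v-d["cy"])/d["f"],1]); return d["c"]+r*(z-d["c"][2])/r[2]
def save(d,n,box=None,k=1.5):
    p=d["pixels"][...,::-1]
    if box: p=p[box[1]:box[3],box[0]:box[2]]
    cv2.imwrite("pics/"+n,cv2.resize(p,None,fx=k,fy=k,interpolation=cv2.INTER_CUBIC))
```

Run:
```python
from h import *
import pickle
print(manip.sense())
d=snap("top");save(d,"top.png");pickle.dump(d,open("top.pkl","wb"));print(d["c"],d["Rc"],d["f"])
d=snap("scene");save(d,"scene.png");pickle.dump(d,open("scene.pkl","wb"));print(d["c"])
```

```text
pics
station.py
{'t': 0.0, 'q': array([ 1.04450473e+00,  5.28459556e-01,  1.43391467e+00, -3.36416276e-05,
        1.18140436e+00, -1.78474457e-01]), 'qd': array([ 6.50636779e-04,  6.54693458e-04,  5.34393635e-05, -5.49767467e-04,
       -2.06802903e-03,  1.02943431e-03]), 'tau': array([ 7.39064162e-04, -4.42338717e+01, -1.78026634e+01, -2.50006462e-05,
        8.35172483e-03, -6.43607876e-06]), 'tcp_pos': array([0.21264839, 0.5869911 , 0.2523337 ]), 'tool_rot': array([ 1.73026864e-01,  9.84916499e-01, -1.03117427e-03, -3.62622183e-04]), 'force': array([ 0.0161223 , -0.50540978,  0.40763026]), 'ft_torque': array([-0.0363582 ,  0.05691671, -0.01821154]), 'gripper_force': 0.0, 'finger_gap': 0.9953175631264677}
[ 0.42590043 -0.03372872  1.0345955 ] [[ 0.02054857 -0.9861547   0.16454989]
 [-0.99964997 -0.01752233  0.01982167]
 [-0.01666394 -0.1648996  -0.98616958]] 433.7382640972473
[1.38667302 0.19448115 0.65197473]
```

View pics/top.png

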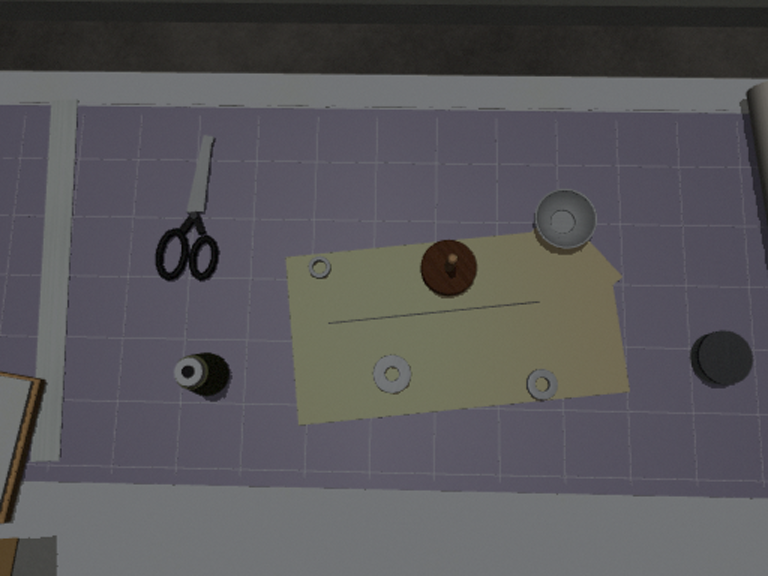

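View pics/scene.png

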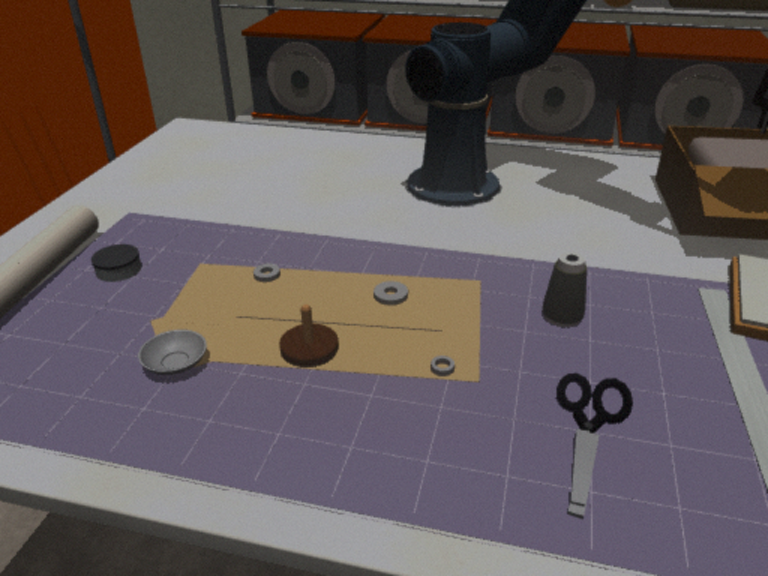

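The top view (at 1.5x scale) shows large ring (392,374), medium (542,384), small (319,267), stand base (448,267) with dowel tip (452,259), dish (565,219), cone (190,372), and shears at left. The scene view agrees: large (390,292), medium (266,271), small (442,365), dowel tip (306,308).

Run:
```python
from h import *
import pickle
t=pickle.load(open("top.pkl","rb"));s=pickle.load(open("scene.pkl","rb"))
print("table z", np.median(cloud(t)[190:200,200:330,2]),np.median(cloud(s)[190:260,240:280,2]))
def tri(a,b):
    A=[];B=[]
    for d,(u,v) in((t,a),(s,b)):
        r=d["Rc"]@np.array([(u/1.5-d["cx"])/d["f"],(v/1.5-d["cy"])/d["f"],1]);r/=np.linalg.norm(r)
        M=np.eye(3)-np.outer(r,r);A.append(M);B.append(M@d["c"])
    return np.linalg.lstsq(np.vstack(A),np.hstack(B),rcond=None)[0]
g=dict(L=((392,374),(390,291)),M=((542,384),(266,270)),S=((319,267),(442,363)),tip=((452,258),(306,308)))
for n,(a,b) in g.items():
    print(n,"tri",tri(a,b).round(4))
for nm,d,i in(("top",t,0),("scene",s,1)):
    P=cloud(d);ok=d["range_z"]>0
    for n,c in g.items():
        ctr=tri(*c); r=.024 if n=="S" else .03 if n=="M" else .036
        if n=="tip": m=ok&(np.hypot(*(P[...,:2]-ctr[:2]).transpose(2,0,1))<.015)&(P[...,2]>.06)
        else: m=ok&(np.hypot(*(P[...,:2]-ctr[:2]).transpose(2,0,1))<r)&(abs(P[...,2]-.012)<.005)
        Q=P[m]
        if len(Q): 
            c0,rad=cv2.minEnclosingCircle(Q[:,:2].astype(np.float32)); print(nm,n,len(Q),np.array(c0).round(4),round(rad,4),"z",np.percentile(Q[:,2],[5,50,98]).round(4))
```

```text
table z 0.001415265634664653 0.001661868093212504
L tri [ 0.4642 -0.0342  0.009 ]
M tri [ 0.4533 -0.267   0.0116]
S tri [0.6327 0.0861 0.0101]
tip tri [ 0.6359 -0.1206  0.0783]
top L 434 [ 0.4654 -0.034 ] 0.0298 z [0.0087 0.0117 0.0154]
top M 269 [ 0.4536 -0.2676] 0.0241 z [0.0088 0.0117 0.015 ]
top S 107 [0.6338 0.0859] 0.018 z [0.0084 0.0115 0.0153]
top tip 48 [ 0.6358 -0.1211] 0.0081 z [0.0645 0.0785 0.0845]
scene L 250 [ 0.4656 -0.035 ] 0.0323 z [0.008  0.0119 0.0146]
scene M 136 [ 0.4554 -0.2666] 0.0244 z [0.008  0.0119 0.0148]
scene S 120 [0.6341 0.0875] 0.0196 z [0.0084 0.0114 0.0138]
scene tip 72 [ 0.6386 -0.12  ] 0.0081 z [0.0613 0.0735 0.0828]
```

Add to h.py:
```python
def delta(x,y,z,yaw=0.0):
    """shift in tool axes & turn so tool y lies at `yaw` from world y"""
    s=manip.sense();R=Ro.from_quat(s["tool_rot"]).as_matrix()
    a=np.arctan2(-R[0,1],R[1,1]); tilt=np.degrees(np.arccos(-R[2,2]))
    print("d",(R.T@(np.array([x,y,z])-s["tcp_pos"])).round(4),"turn",round(-(yaw-a),3),"yaw",round(a,4),"tilt",round(tilt,2),"t",round(s["t"],2),"tcp",s["tcp_pos"].round(4),"F",s["force"].round(1))
```

```bash
python3 -c "
from h import *
delta(.4655,-.034,.22)"
```

```text
d [-0.4494 -0.4976  0.0332] turn -0.348 yaw -0.3478 tilt 0.11 t 0.1 tcp [0.2127 0.5871 0.2524] F [-0.4  1.1 -0.5]
```

{"method": "jog_arm", "body": {
  "ticks": [
    [[-0.449,-0.498,0.033,-0.348,1],[-0.449,-0.498,0.033,-0.348,1],[-0.449,-0.498,0.033,-0.348,1],[-0.449,-0.498,0.033,-0.348,1],[-0.449,-0.498,0.033,-0.348,1],[-0.449,-0.498,0.033,-0.348,1],[-0.449,-0.498,0.033,-0.348,1],[-0.449,-0.498,0.033,-0.348,1],[-0.449,-0.498,0.033,-0.348,1],[-0.449,-0.498,0.033,-0.348,1],[-0.449,-0.498,0.033,-0.348,1],[-0.449,-0.498,0.033,-0.348,1],[-0.449,-0.498,0.033,-0.348,1],[-0.449,-0.498,0.033,-0.348,1],[-0.449,-0.498,0.033,-0.348,1],[-0.449,-0.498,0.033,-0.348,1],[-0.449,-0.498,0.033,-0.348,1],[-0.449,-0.498,0.033,-0.348,1],[-0.449,-0.498,0.033,-0.348,1],[-0.449,-0.498,0.033,-0.348,1]]
  ],
  "grip_n": 40
}}

```text
t: 2.1
tcp_pos: [0.4652, -0.0328, 0.2204]
tool_rot: [-0.001, 1.0, -0.0, 0.0]
force: [0.9, -0.7, 0.0]
finger_gap: 0.994
gripper_force: 0.0
```

Run:
```python
from h import *
delta(.4655,-.034,.22)
d=snap("wrist");save(d,"w1.png");import pickle;pickle.dump(d,open("w1.pkl","wb"))
print(d["c"],d["Rc"],d["f"])
```

```text
d [-0.0003 -0.0012  0.0004] turn 0.002 yaw 0.0017 tilt 0.01 t 2.1 tcp [ 0.4652 -0.0328  0.2204] F [ 0.9 -0.7  0. ]
[ 0.38103645 -0.03350264  0.34031482] [[-1.93892619e-03  9.45385739e-01  3.25947918e-01]
 [ 9.99997980e-01  1.66029455e-03  1.13301378e-03]
 [ 5.29965521e-04  3.25949457e-01 -9.45387048e-01]] 335.50145897471737
```

View pics/w1.png

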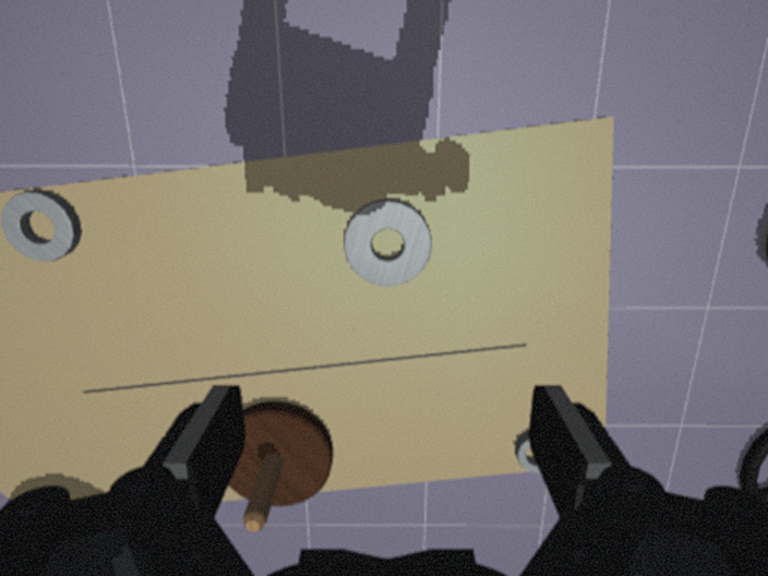

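The wrist view shows the large ring at (388,242), bore (388,243), midway between fingertips (228,388) and (547,388). Medium is at (40,226), small partly hidden at (528,450), and the stand at (280,455) with its tip at (256,522).

Add to h.py:
```python
def ring(d,c,ro,z=.012,n=""):
    """circle fit to ring's outer edge in cloud near c; top at z"""
    P=cloud(d); P=P[d["range_z"]>0]
    for _ in range(3):
        r=np.hypot(*(P[:,:2]-c).T)
        Q=P[(r<ro+.004)&(P[:,2]>z-.004)&(P[:,2]<z+.005)]
        c0,rad=cv2.minEnclosingCircle(Q[:,:2].astype(np.float32)); c=np.array(c0)
    print(n,"ctr",c.round(4),"rad",round(rad,4),"ztop",np.median(Q[:,2]).round(4),"n",len(Q)); return c
```

Run:
```python
from h import *
import pickle
d=pickle.load(open("w1.pkl","rb"));P=cloud(d)
ring(d,[.465,-.034],.030,n="L");ring(d,[.454,-.267],.024,n="M")
print("pix L",atz(d,388/1.5,242/1.5,.012),"bore",atz(d,388/1.5,243/1.5,.012),"tip",atz(d,256/1.5,523/1.5,.082),"M",atz(d,40/1.5,226/1.5,.012))
print("table",np.median(P[170:200,240:280,2]))
for u,v in((155,262),(152,268),(362,262),(365,268)): print(P[v,u])
m=P[330:355,150:190]; m=m[m[...,2]>.06]; print(len(m), m[m[:,2]<.1].mean(0) if len(m) else 0, m[:,2].max() if len(m) else 0)
```

```text
L ctr [ 0.466  -0.0326] rad 0.0298 ztop 0.0114 n 2283
M ctr [ 0.4546 -0.266 ] rad 0.0242 ztop 0.0111 n 1460
pix L [ 0.46370607 -0.0320349   0.012     ] bore [ 0.46439524 -0.03203281  0.012     ] tip [ 0.63349013 -0.11739224  0.082     ] M [ 0.45322341 -0.26279051  0.012     ]
table 0.010631170271179463
[ 0.45491124 -0.07594938  0.21810906]
[ 0.45464981 -0.07568972  0.22309926]
[0.45467413 0.01011742 0.21827096]
[0.45408446 0.00962964 0.22378187]
364 [ 0.63253849 -0.11905269  0.07384359] 0.3403148170451904
```

{"method": "jog_arm", "body": {
  "ticks": [
    [[0,0,0.05,0,0.78],[0,0,0.10,0,0.78],[0,0,0.14,0,0.78],[0,0,0.17,0,0.78],[0,0,0.18,0,0.78],[0,0,0.185,0,0.78],[0,0,0.19,0,0.78],[0,0,0.195,0,0.78],[0,0,0.198,0,0.78],[0,0,0.2,0,0.78],[0,0,0.2,0,0.78],[0,0,0.2,0,0.78]]
  ]
}}

```text
t: 3.35
tcp_pos: [0.4655, -0.0337, 0.0206]
tool_rot: [-0.0, 1.0, -0.0, 0.0]
force: [-0.3, 0.2, 0.2]
finger_gap: 0.78
gripper_force: 0.0
```

{"method": "jog_arm", "body": {
  "ticks": [
    [[0,0,0,0,0.6],[0,0,0,0,0.6],[0,0,0,0,0.6],[0,0,0,0,0.6],[0,0,0,0,0.6],[0,0,0,0,0.6]]
  ],
  "grip_n": 50
}}

```text
t: 3.95
tcp_pos: [0.4654, -0.0336, 0.0214]
tool_rot: [-0.0, 1.0, -0.0, 0.0]
force: [-1.7, 1.1, 10.7]
finger_gap: 0.68
gripper_force: 51.1
```

{"method": "jog_arm", "body": {
  "ticks": [
    [[0,0,-0.005,0,0.6],[0,0,-0.02,0,0.6],[0,0,-0.05,0,0.6],[0,0,-0.09,0,0.6],[0,0,-0.13,0,0.6],[0,0,-0.15,0,0.6],[0,0,-0.15,0,0.6],[0,0,-0.15,0,0.6]]
  ]
}}

```text
t: 4.75
tcp_pos: [0.4648, -0.0335, 0.17]
tool_rot: [-0.0, 1.0, 0.0, -0.0]
force: [-0.8, -0.6, -2.9]
finger_gap: 0.673
gripper_force: 54.5
```

Run:
```python
from h import *
delta(.636,-.119,.19)
d=snap("wrist");save(d,"w2.png");import pickle;pickle.dump(d,open("w2.pkl","wb"))
s=manip.sense();R=Ro.from_quat(s["tool_rot"]).as_matrix()
P=(cloud(d)-s["tcp_pos"])@R; np.set_printoptions(suppress=True)
m=(abs(P[...,0])<.04)&(abs(P[...,1])<.026)&(P[...,2]<.05)&(P[...,2]>-.02)
Q=P[m];print(len(Q),Q.min(0),Q.max(0),np.percentile(Q[:,2],[5,50,95]))
```

```text
d [-0.1712 -0.0856 -0.0201] turn 0.0 yaw 0.0002 tilt 0.03 t 4.75 tcp [ 0.4648 -0.0335  0.17  ] F [-0.8 -0.6 -2.9]
11008 [-0.03065637 -0.02599779  0.00747316] [0.02956843 0.02599041 0.02179668] [0.00867023 0.00967068 0.01597371]
```

View pics/w2.png

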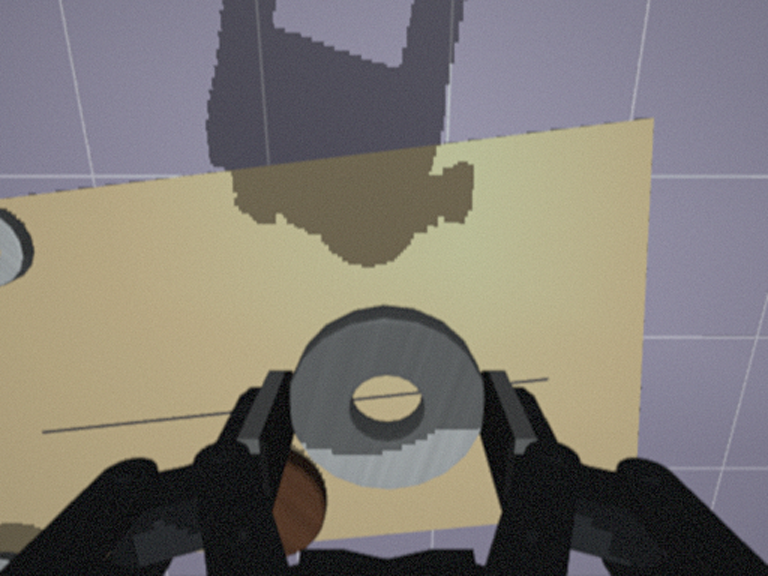

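The large ring is held squarely between the pads, with its bore at (387,400). Next I'll look at the dowel from two places past the stand.

{"method": "jog_arm", "body": {
  "ticks": [
    [[-0.04,-0.014,-0.02,0,0.6],[-0.08,-0.028,-0.02,0,0.6],[-0.12,-0.042,-0.02,0,0.6],[-0.16,-0.056,-0.02,0,0.6],[-0.2,-0.07,-0.02,0,0.6],[-0.23,-0.08,-0.02,0,0.6],[-0.251,-0.086,-0.02,0,0.6],[-0.251,-0.086,-0.02,0,0.6],[-0.251,-0.086,-0.02,0,0.6]]
  ]
}}

```text
t: 5.7
tcp_pos: [0.7146, -0.1191, 0.1866]
tool_rot: [-0.0, 1.0, 0.001, -0.003]
force: [-0.8, 0.2, -2.4]
finger_gap: 0.675
gripper_force: 54.5
```

Add to h.py:
```python
def dowel(d,c):
    P=cloud(d); P=P[d["range_z"]>0]; r=np.hypot(*(P[:,:2]-c).T)
    b=P[(r<.05)&(P[:,2]>.013)&(P[:,2]<.023)]; t=P[(r<.02)&(P[:,2]>.076)&(P[:,2]<.1)]
    print("base",np.array(cv2.minEnclosingCircle(b[:,:2].astype(np.float32))[0]).round(4),"ztop",np.median(b[:,2]).round(4))
    if len(t): print("tip",len(t),np.array(cv2.minEnclosingCircle(t[:,:2].astype(np.float32))[0]).round(4),t.mean(0).round(4),"max",t[:,2].max().round(4))
```

Run:
```python
from h import *
import pickle
delta(.636,-.12,.19)
d=snap("wrist");save(d,"w3.png");pickle.dump(d,open("w3.pkl","wb"));dowel(d,[.636,-.12])
```

```text
d [ 0.0786 -0.0009 -0.0029] turn 0.0 yaw 0.0001 tilt 0.4 t 5.7 tcp [ 0.7146 -0.1191  0.1866] F [-0.8  0.2 -2.4]
base [ 0.6368 -0.1204] ztop 0.0173
tip 435 [ 0.6367 -0.1206] [ 0.6365 -0.1205  0.0801] max 0.0829
```

View pics/w3.png

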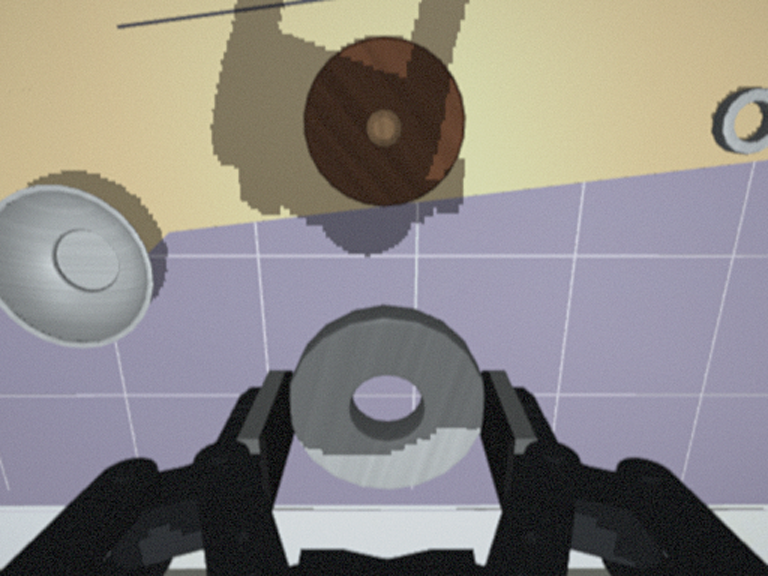

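The dowel tip is at (384,127), centred on the base, and the dish at (72,262) is well clear. The dowel axis is therefore near (0.6366, -0.1205).

{"method": "jog_arm", "body": {
  "ticks": [
    [[0.03,-0.001,0,0,0.6],[0.06,-0.001,0,0,0.6],[0.0795,-0.001,0.02,0,0.6],[0.0795,-0.001,0.05,0,0.6],[0.0795,-0.001,0.07,0,0.6],[0.0795,-0.001,0.07,0,0.6],[0.0795,-0.001,0.07,0,0.6],[0.0795,-0.001,0.07,0,0.6]]
  ]
}}

```text
t: 6.55
tcp_pos: [0.6375, -0.1207, 0.1217]
tool_rot: [-0.0, 1.0, -0.0, 0.001]
force: [0.2, 0.4, -1.1]
finger_gap: 0.678
gripper_force: 54.5
```

Run:
```python
from h import *
delta(.6361,-.1205,.115)
d=snap("wrist");save(d,"w4.png")
s=snap("scene");save(s,"s4.png",(150,140,270,260),5)
```

```text
d [0.0014 0.0002 0.0066] turn 0.0 yaw 0.0004 tilt 0.13 t 6.55 tcp [ 0.6375 -0.1207  0.1217] F [ 0.2  0.4 -1.1]
```

View pics/w4.png

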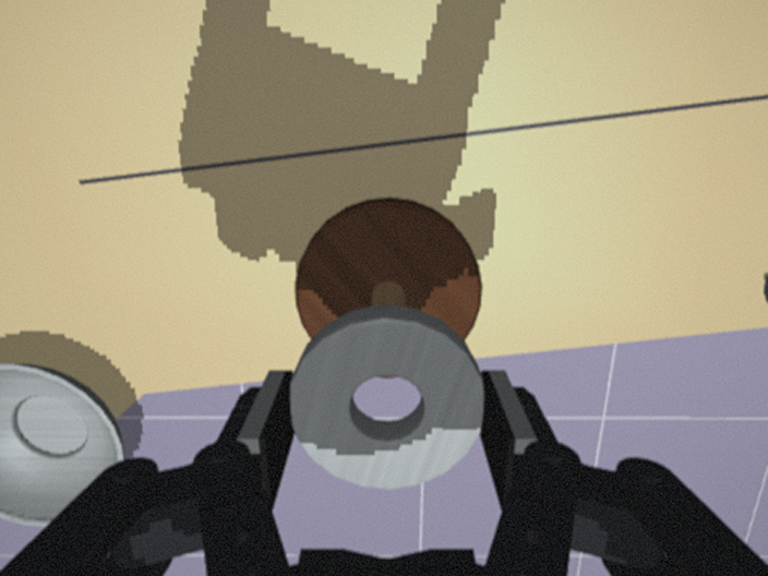

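The ring is above the dowel with its lateral midline at 387, and the base is centred at about 388. I'll lower it carefully.

{"method": "jog_arm", "body": {
  "ticks": [
    [[0,0,0,0,0.6],[0,0,0,0,0.6],[0,0,0.005,0,0.6],[0,0,0.01,0,0.6],[0,0,0.015,0,0.6],[0,0,0.02,0,0.6],[0,0,0.025,0,0.6],[0,0,0.03,0,0.6],[0,0,0.035,0,0.6],[0,0,0.04,0,0.6],[0,0,0.04,0,0.6],[0,0,0.04,0,0.6]]
  ]
}}

```text
t: 7.85
tcp_pos: [0.6369, -0.1206, 0.0802]
tool_rot: [-0.0, 1.0, 0.0, -0.0]
force: [-0.3, 0.5, -2.7]
finger_gap: 0.676
gripper_force: 54.5
```

Run:
```python
from h import *
delta(.6361,-.1205,.0382)
s=snap("scene");save(s,"s5.png",(130,130,290,250),5)
```

```text
d [0.0008 0.0001 0.042 ] turn 0.0 yaw 0.0002 tilt 0.01 t 7.85 tcp [ 0.6369 -0.1206  0.0802] F [-0.3  0.5 -2.7]
```

View pics/s5.png

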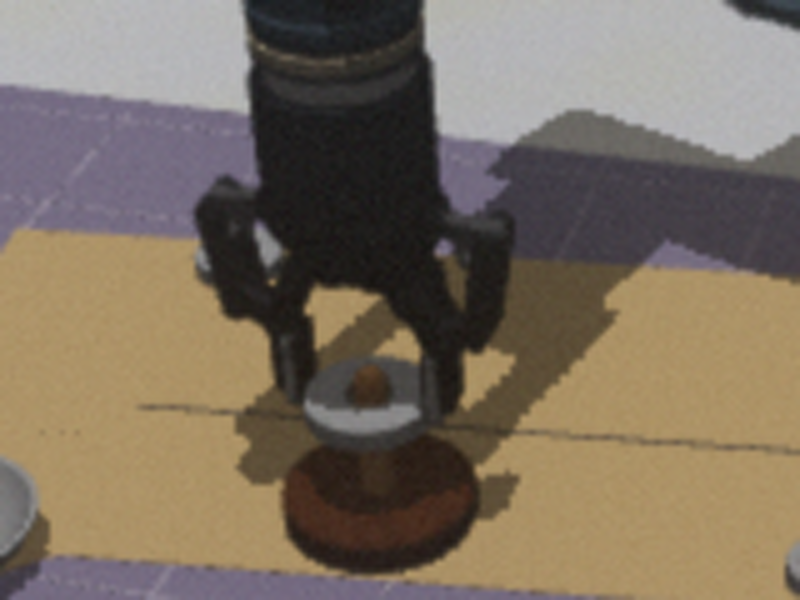

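The dowel tip at (370,380) in this crop pokes up through the bore, with no contact force. I'll keep lowering until it is seated.

{"method": "jog_arm", "body": {
  "ticks": [
    [[0.0005,0,0.006,0,0.6],[0.0005,0,0.012,0,0.6],[0.0005,0,0.018,0,0.6],[0.0005,0,0.024,0,0.6],[0.0005,0,0.03,0,0.6],[0.0005,0,0.034,0,0.6],[0.0005,0,0.037,0,0.6],[0.0005,0,0.039,0,0.6],[0.0005,0,0.04,0,0.6],[0.0005,0,0.04,0,0.6],[0.0005,0,0.04,0,0.6]]
  ]
}}

```text
t: 9.0
tcp_pos: [0.6366, -0.1206, 0.0405]
tool_rot: [-0.0, 1.0, -0.0, 0.0]
force: [0.1, -0.5, -1.6]
finger_gap: 0.673
gripper_force: 54.5
```

{"method": "jog_arm", "body": {
  "ticks": [
    [[0,0,0.001,0,0.6],[0,0,0.001,0,0.6],[0,0,0.002,0,0.6],[0,0,0.002,0,0.6],[0,0,0.002,0,0.6]]
  ]
}}

```text
t: 9.5
tcp_pos: [0.6367, -0.1207, 0.0396]
tool_rot: [-0.0, 1.0, -0.0, 0.0]
force: [-1.4, 0.2, 5.9]
finger_gap: 0.673
gripper_force: 55.3
```

{"method": "jog_arm", "body": {
  "ticks": [
    [[0,0,0.0005,0,0.6],[0,0,0.001,0,0.6],[0,0,0.001,0,0.6]]
  ]
}}

```text
t: 9.8
tcp_pos: [0.6367, -0.1207, 0.0395]
tool_rot: [-0.0, 1.0, -0.0, 0.0]
force: [-3.7, 1.1, 10.9]
finger_gap: 0.676
gripper_force: 55.8
```

{"method": "jog_arm", "body": {
  "ticks": [
    [[0,0,-0.001,0,0.72],[0,0,-0.001,0,0.78],[0,0,-0.001,0,0.85],[0,0,-0.001,0,0.9],[0,0,-0.001,0,0.9],[0,0,-0.005,0,0.9],[0,0,-0.02,0,0.9],[0,0,-0.05,0,0.9],[0,0,-0.09,0,0.9],[0,0,-0.13,0,0.9],[0,0,-0.16,0,0.9],[0,0,-0.16,0,0.9],[0,0,-0.16,0,0.9]]
  ]
}}

```text
t: 11.1
tcp_pos: [0.6367, -0.1207, 0.1993]
tool_rot: [-0.0, 1.0, -0.001, 0.001]
force: [-0.1, 0.2, -0.7]
finger_gap: 0.899
gripper_force: 0.0
```

Run:
```python
from h import *
d=snap("top")
ring(d,[.636,-.121],.030,z=.030,n="L");dowel(d,[.636,-.121]);ring(d,[.454,-.267],.024,n="M")
d=snap("scene");ring(d,[.636,-.121],.030,z=.030,n="L")
delta(.454,-.2665,.2)
```

```text
L ctr [0. 0.] rad 0.0 ztop nan n 0
base [0. 0.] ztop nan
M ctr [ 0.454  -0.2672] rad 0.0239 ztop 0.0117 n 263
L ctr [ 0.6378 -0.1218] rad 0.0309 ztop 0.0302 n 301
d [ 0.1815 -0.1462 -0.0031] turn 0.0 yaw 0.0002 tilt 0.12 t 11.2 tcp [ 0.6355 -0.1203  0.1967] F [-0.4 -0.2 -0.3]
  return _methods._mean(a, axis=axis, dtype=dtype,
  ret = ret.dtype.type(ret / rcount)
```

{"method": "jog_arm", "body": {
  "ticks": [
    [[0.04,-0.032,0,0,0.8],[0.08,-0.064,0,0,0.8],[0.12,-0.096,0,0,0.8],[0.15,-0.12,0,0,0.8],[0.17,-0.136,0,0,0.75],[0.1815,-0.1462,0,0,0.7],[0.1815,-0.1462,0,0,0.7],[0.1815,-0.1462,0,0,0.7],[0.1815,-0.1462,0,0,0.7],[0.1815,-0.1462,0,0,0.7]]
  ]
}}

```text
t: 12.2
tcp_pos: [0.4558, -0.266, 0.1972]
tool_rot: [-0.001, 1.0, 0.0, 0.0]
force: [0.9, 0.2, -0.5]
finger_gap: 0.7
gripper_force: 0.0
```

Run:
```python
from h import *
d=snap("wrist");c=ring(d,[.4545,-.2665],.024,n="M");ring(d,c+[.002,-.002],.024,n="M");delta(*c,.018)
```

```text
M ctr [ 0.4544 -0.2665] rad 0.0241 ztop 0.0113 n 1538
M ctr [ 0.4544 -0.2665] rad 0.0241 ztop 0.0113 n 1538
d [ 0.0013 -0.0004  0.1792] turn 0.002 yaw 0.002 tilt 0.01 t 12.25 tcp [ 0.4557 -0.2661  0.1972] F [0.2 0.  0.4]
```

{"method": "jog_arm", "body": {
  "ticks": [
    [[0.001,-0.0004,0.04,0,0.66],[0.001,-0.0004,0.08,0,0.66],[0.001,-0.0004,0.12,0,0.66],[0.001,-0.0004,0.15,0,0.66],[0.001,-0.0004,0.165,0,0.66],[0.001,-0.0004,0.172,0,0.66],[0.001,-0.0004,0.175,0,0.66],[0.001,-0.0004,0.1755,0,0.66],[0.001,-0.0004,0.1755,0,0.66]]
  ]
}}

```text
t: 13.15
tcp_pos: [0.4546, -0.2676, 0.0227]
tool_rot: [-0.0, 1.0, -0.001, 0.001]
force: [0.2, 0.3, 0.8]
finger_gap: 0.661
gripper_force: 0.0
```

{"method": "jog_arm", "body": {
  "ticks": [
    [[0,0,0,0,0.45],[0,0,0,0,0.45],[0,0,0,0,0.45],[0,0,0,0,0.45],[0,0,0,0,0.45],[0,0,0,0,0.45]]
  ],
  "grip_n": 50
}}

```text
t: 13.75
tcp_pos: [0.4544, -0.2675, 0.0234]
tool_rot: [-0.0, 1.0, -0.001, 0.001]
force: [-0.3, -0.1, 5.8]
finger_gap: 0.526
gripper_force: 50.5
```

{"method": "jog_arm", "body": {
  "ticks": [
    [[0,0,-0.005,0,0.45],[0,0,-0.02,0,0.45],[0,0,-0.05,0,0.45],[0,0,-0.09,0,0.45],[0,0,-0.13,0,0.45],[0,0,-0.17,0,0.45],[0,0,-0.18,0,0.45],[0,0,-0.18,0,0.45],[0,0,-0.18,0,0.45]]
  ]
}}

```text
t: 14.65
tcp_pos: [0.453, -0.2665, 0.2009]
tool_rot: [-0.0, 1.0, 0.001, -0.001]
force: [0.2, -0.1, -2.6]
finger_gap: 0.53
gripper_force: 51.6
```

Add to h.py:
```python
def held(ro):
    s=manip.sense();d=snap("wrist");R=Ro.from_quat(s["tool_rot"]).as_matrix()
    P=(cloud(d)-s["tcp_pos"])@R
    Q=P[(abs(P[...,0])<ro+.01)&(abs(P[...,1])<ro-.004)&(P[...,2]<.05)&(P[...,2]>-.02)]
    z=np.percentile(Q[:,2],30);T=Q[(Q[:,2]<z+.002)]
    A=np.c_[T[:,:2],np.ones(len(T))];k=np.linalg.lstsq(A,T[:,2],rcond=None)[0]
    print("held x",Q[:,0].min().round(4),Q[:,0].max().round(4),"mid",(Q[:,0].min()/2+Q[:,0].max()/2).round(4),"top z",z.round(4),"tiltdeg",np.degrees(k[:2]).round(1))
```

Run:
```python
from h import *
held(.024); delta(.6361,-.1205,.19)
```

```text
held x -0.0233 0.0252 mid 0.001 top z 0.0119 tiltdeg [ 0.1 -0.1]
d [-0.1833  0.1458  0.0101] turn 0.0 yaw 0.0001 tilt 0.21 t 14.7 tcp [ 0.4528 -0.2663  0.2003] F [-0.6 -0.2 -1.8]
```

{"method": "jog_arm", "body": {
  "ticks": [
    [[-0.04,0.022,0,0,0.45],[-0.08,0.044,0,0,0.45],[-0.12,0.066,0,0,0.45],[-0.16,0.088,0,0,0.45],[-0.2,0.11,0,0,0.45],[-0.23,0.13,0,0,0.45],[-0.25,0.14,0,0,0.45],[-0.262,0.146,0,0,0.45],[-0.262,0.146,0,0,0.45],[-0.262,0.146,0,0,0.45],[-0.262,0.146,0,0,0.45]]
  ]
}}

```text
t: 15.8
tcp_pos: [0.7144, -0.1217, 0.2003]
tool_rot: [0.0, 1.0, 0.0, -0.002]
force: [0.2, -0.0, -0.5]
finger_gap: 0.528
gripper_force: 51.6
```

Run:
```python
from h import *
held(.024); delta(.6366,-.1205,.12)
d=snap("wrist"); ring(d,[.636,-.1205],.030,z=.030,n="L")
P=cloud(d);r=np.hypot(P[...,0]-.6366,P[...,1]+.1205);t=P[(r<.02)&(P[...,2]>.074)&(P[...,2]<.1)];print(len(t),np.array(cv2.minEnclosingCircle(t[:,:2].astype(np.float32))[0]),t[:,2].max())
```

```text
held x -0.0235 0.0249 mid 0.0007 top z 0.012 tiltdeg [ 0. -0.]
d [0.0779 0.0012 0.0811] turn -0.001 yaw -0.0009 tilt 0.14 t 15.85 tcp [ 0.7146 -0.1218  0.2009] F [ 0.8 -0.5 -0.2]
L ctr [ 0.6374 -0.1213] rad 0.03 ztop 0.0293 n 3631
407 [ 0.63688928 -0.12037001] 0.08339458906553093
```

{"method": "jog_arm", "body": {
  "ticks": [
    [[0.03,0.0012,0,0,0.45],[0.06,0.0012,0,0,0.45],[0.078,0.0012,0.02,0,0.45],[0.078,0.0012,0.06,0,0.45],[0.078,0.0012,0.08,0,0.45],[0.078,0.0012,0.08,0,0.45],[0.078,0.0012,0.08,0,0.45],[0.078,0.0012,0.08,0,0.45]]
  ]
}}

```text
t: 16.7
tcp_pos: [0.6392, -0.1207, 0.1237]
tool_rot: [0.0, 1.0, -0.001, 0.002]
force: [-0.4, -0.2, -1.8]
finger_gap: 0.528
gripper_force: 51.6
```

{"method": "jog_arm", "body": {
  "ticks": [
    [[0,0,0.005,0,0.45],[0,0,0.01,0,0.45],[0,0,0.015,0,0.45],[0,0,0.02,0,0.45],[0,0,0.025,0,0.45],[0,0,0.03,0,0.45],[0,0,0.03,0,0.45],[0,0,0.03,0,0.45]]
  ]
}}

```text
t: 17.5
tcp_pos: [0.6378, -0.12, 0.0915]
tool_rot: [-0.0, 1.0, 0.0, -0.0]
force: [-0.1, -0.4, -0.5]
finger_gap: 0.521
gripper_force: 51.6
```

{"method": "jog_arm", "body": {
  "ticks": [
    [[0.0005,-0.0003,0.005,0,0.45],[0.0005,-0.0003,0.01,0,0.45],[0.0005,-0.0003,0.015,0,0.45],[0.0005,-0.0003,0.02,0,0.45],[0.0005,-0.0003,0.025,0,0.45],[0.0005,-0.0003,0.03,0,0.45],[0.0005,-0.0003,0.034,0,0.45],[0.0005,-0.0003,0.034,0,0.45],[0.0005,-0.0003,0.034,0,0.45]]
  ]
}}

```text
t: 18.4
tcp_pos: [0.6374, -0.1203, 0.0577]
tool_rot: [-0.0, 1.0, 0.0, -0.0]
force: [0.2, 0.2, -1.3]
finger_gap: 0.529
gripper_force: 51.6
```

{"method": "jog_arm", "body": {
  "ticks": [
    [[0,0,0.001,0,0.45],[0,0,0.002,0,0.45],[0,0,0.002,0,0.45],[0,0,0.002,0,0.45]]
  ]
}}

```text
t: 18.8
tcp_pos: [0.6374, -0.1203, 0.0559]
tool_rot: [-0.0, 1.0, -0.0, 0.0]
force: [-0.4, -0.0, -1.4]
finger_gap: 0.529
gripper_force: 51.6
```

{"method": "jog_arm", "body": {
  "ticks": [
    [[0,0,0.0005,0,0.45],[0,0,0.001,0,0.45],[0,0,0.001,0,0.45],[0,0,0.001,0,0.45]]
  ]
}}

```text
t: 19.2
tcp_pos: [0.6374, -0.1203, 0.0548]
tool_rot: [-0.0, 1.0, 0.0, -0.0]
force: [-0.5, 0.2, -2.1]
finger_gap: 0.53
gripper_force: 51.6
```

{"method": "jog_arm", "body": {
  "ticks": [
    [[0,0,0.0005,0,0.45],[0,0,0.001,0,0.45],[0,0,0.001,0,0.45],[0,0,0.001,0,0.45]]
  ]
}}

```text
t: 19.6
tcp_pos: [0.6374, -0.1203, 0.0538]
tool_rot: [-0.0, 1.0, 0.0, -0.0]
force: [0.8, -0.7, -0.9]
finger_gap: 0.528
gripper_force: 51.6
```

{"method": "jog_arm", "body": {
  "ticks": [
    [[0,0,0.0005,0,0.45],[0,0,0.001,0,0.45],[0,0,0.001,0,0.45],[0,0,0.001,0,0.45]]
  ]
}}

```text
t: 20.0
tcp_pos: [0.6375, -0.1203, 0.0534]
tool_rot: [-0.0, 1.0, -0.0, 0.0]
force: [-2.4, 0.8, 5.0]
finger_gap: 0.528
gripper_force: 52.2
```

{"method": "jog_arm", "body": {
  "ticks": [
    [[0,0,0.0005,0,0.45],[0,0,0.001,0,0.45],[0,0,0.001,0,0.45],[0,0,0.001,0,0.45]]
  ]
}}

```text
t: 20.4
tcp_pos: [0.6374, -0.1203, 0.0533]
tool_rot: [-0.0, 1.0, -0.0, 0.0]
force: [-3.4, 0.8, 9.7]
finger_gap: 0.525
gripper_force: 52.7
```

Medium is seated. I'll release it, rise and check.

{"method": "jog_arm", "body": {
  "ticks": [
    [[0,0,-0.001,0,0.56],[0,0,-0.001,0,0.62],[0,0,-0.001,0,0.7],[0,0,-0.001,0,0.75],[0,0,-0.001,0,0.75],[0,0,-0.005,0,0.75],[0,0,-0.02,0,0.75],[0,0,-0.05,0,0.75],[0,0,-0.09,0,0.75],[0,0,-0.13,0,0.75],[0,0,-0.145,0,0.75],[0,0,-0.145,0,0.75],[0,0,-0.145,0,0.75]]
  ]
}}

```text
t: 21.7
tcp_pos: [0.6367, -0.1201, 0.1964]
tool_rot: [-0.0, 1.0, 0.0, -0.001]
force: [-0.3, 0.5, -0.2]
finger_gap: 0.75
gripper_force: 0.0
```

Run:
```python
from h import *
d=snap("scene");ring(d,[.637,-.121],.024,z=.042,n="M")
delta(.634,.0862,.2)
```

```text
M ctr [ 0.6368 -0.1203] rad 0.0248 ztop 0.0421 n 185
d [ 0.0021  0.2061 -0.0045] turn 0.0 yaw 0.0002 tilt 0.19 t 21.75 tcp [ 0.6361 -0.1199  0.1952] F [-0.1  0.3 -0. ]
```

{"method": "jog_arm", "body": {
  "ticks": [
    [[0.002,0.04,0,0,0.6],[0.002,0.08,0,0,0.6],[0.002,0.12,0,0,0.6],[0.002,0.16,0,0,0.6],[0.002,0.19,0,0,0.6],[0.002,0.206,0,0,0.6],[0.002,0.206,0,0,0.6],[0.002,0.206,0,0,0.6],[0.002,0.206,0,0,0.6]]
  ]
}}

```text
t: 22.65
tcp_pos: [0.6354, 0.084, 0.1963]
tool_rot: [0.001, 1.0, -0.0, -0.0]
force: [-0.7, -0.6, 0.4]
finger_gap: 0.598
gripper_force: 0.0
```

Run:
```python
from h import *
d=snap("wrist");c=ring(d,[.634,.0862],.018,n="S");delta(*c,.024)
```

```text
S ctr [0.6344 0.0873] rad 0.0179 ztop 0.0112 n 685
d [0.0011 0.0035 0.1725] turn -0.002 yaw -0.0018 tilt 0.04 t 22.7 tcp [0.6355 0.0839 0.1965] F [0.3 0.1 0.3]
```

{"method": "jog_arm", "body": {
  "ticks": [
    [[0.0008,0.002,0.04,0,0.56],[0.0008,0.002,0.08,0,0.56],[0.0008,0.002,0.12,0,0.56],[0.0008,0.002,0.15,0,0.56],[0.0008,0.002,0.163,0,0.56],[0.0008,0.002,0.17,0,0.56],[0.0008,0.002,0.1725,0,0.56],[0.0008,0.002,0.1735,0,0.56],[0.0008,0.002,0.1735,0,0.56],[0.0008,0.002,0.1735,0,0.56]]
  ]
}}

```text
t: 23.7
tcp_pos: [0.6354, 0.0878, 0.0246]
tool_rot: [-0.0, 1.0, -0.0, 0.001]
force: [-0.1, -0.1, -0.0]
finger_gap: 0.563
gripper_force: 0.0
```

{"method": "jog_arm", "body": {
  "ticks": [
    [[0,0,0,0,0.3],[0,0,0,0,0.3],[0,0,0,0,0.3],[0,0,0,0,0.3],[0,0,0,0,0.3],[0,0,0,0,0.3]]
  ],
  "grip_n": 40
}}

```text
t: 24.3
tcp_pos: [0.6351, 0.0878, 0.0247]
tool_rot: [-0.0, 1.0, -0.0, 0.001]
force: [-0.9, -0.3, 6.0]
finger_gap: 0.399
gripper_force: 39.3
```

{"method": "jog_arm", "body": {
  "ticks": [
    [[0,0,-0.005,0,0.3],[0,0,-0.02,0,0.3],[0,0,-0.05,0,0.3],[0,0,-0.09,0,0.3],[0,0,-0.13,0,0.3],[0,0,-0.17,0,0.3],[0,0,-0.18,0,0.3],[0,0,-0.18,0,0.3],[0,0,-0.18,0,0.3],[0,0,-0.18,0,0.3]]
  ]
}}

```text
t: 25.3
tcp_pos: [0.633, 0.0877, 0.2012]
tool_rot: [-0.0, 1.0, 0.0, -0.002]
force: [-0.8, 0.3, -0.0]
finger_gap: 0.396
gripper_force: 39.9
```

Run:
```python
from h import *
held(.018); delta(.715,-.1205,.2)
```

```text
held x -0.0173 0.0192 mid 0.001 top z 0.0135 tiltdeg [ 0.1 -0.2]
d [-0.0818 -0.2082  0.0007] turn 0.0 yaw 0.0001 tilt 0.26 t 25.35 tcp [0.6332 0.0877 0.2011] F [ 0.4 -0.3 -0.9]
```

{"method": "jog_arm", "body": {
  "ticks": [
    [[-0.015,-0.04,0,0,0.3],[-0.03,-0.08,0,0,0.3],[-0.045,-0.12,0,0,0.3],[-0.06,-0.16,0,0,0.3],[-0.07,-0.19,0,0,0.3],[-0.08,-0.208,0,0,0.3],[-0.08,-0.208,0,0,0.3],[-0.08,-0.208,0,0,0.3],[-0.08,-0.208,0,0,0.3],[-0.08,-0.208,0,0,0.3]]
  ]
}}

```text
t: 26.35
tcp_pos: [0.714, -0.1185, 0.203]
tool_rot: [-0.001, 1.0, 0.0, -0.001]
force: [0.1, 0.3, -0.0]
finger_gap: 0.402
gripper_force: 40.0
```

Run:
```python
from h import *
delta(.6375,-.1205,.12)
d=snap("wrist"); ring(d,[.636,-.1205],.024,z=.042,n="M")
P=cloud(d);r=np.hypot(P[...,0]-.6366,P[...,1]+.1205);t=P[(r<.02)&(P[...,2]>.074)&(P[...,2]<.1)];print(len(t),np.array(cv2.minEnclosingCircle(t[:,:2].astype(np.float32))[0]),t[:,2].max())
```

```text
d [ 0.0764 -0.0019  0.0831] turn 0.002 yaw 0.0019 tilt 0.08 t 26.35 tcp [ 0.714  -0.1185  0.203 ] F [ 0.1  0.3 -0. ]
M ctr [ 0.6375 -0.1208] rad 0.0239 ztop 0.0413 n 2253
404 [ 0.63710618 -0.12041421] 0.0830799882214163
```

{"method": "jog_arm", "body": {
  "ticks": [
    [[0.03,-0.0004,0,0,0.3],[0.06,-0.0004,0,0,0.3],[0.077,-0.0004,0.02,0,0.3],[0.077,-0.0004,0.06,0,0.3],[0.077,-0.0004,0.08,0,0.3],[0.077,-0.0004,0.08,0,0.3],[0.077,-0.0004,0.08,0,0.3],[0.077,-0.0004,0.08,0,0.3],[0.077,-0.0004,0.08,0,0.3]]
  ]
}}

```text
t: 27.3
tcp_pos: [0.6388, -0.1209, 0.1251]
tool_rot: [-0.0, 1.0, -0.001, 0.002]
force: [-0.1, -0.0, -0.1]
finger_gap: 0.399
gripper_force: 40.0
```

{"method": "jog_arm", "body": {
  "ticks": [
    [[0,0,0.005,0,0.3],[0,0,0.01,0,0.3],[0,0,0.015,0,0.3],[0,0,0.02,0,0.3],[0,0,0.025,0,0.3],[0,0,0.025,0,0.3],[0,0,0.025,0,0.3]]
  ]
}}

```text
t: 28.0
tcp_pos: [0.6375, -0.1207, 0.098]
tool_rot: [-0.0, 1.0, 0.0, -0.0]
force: [0.1, -0.1, 0.0]
finger_gap: 0.399
gripper_force: 40.0
```

{"method": "jog_arm", "body": {
  "ticks": [
    [[0,0,0.005,0,0.3],[0,0,0.01,0,0.3],[0,0,0.015,0,0.3],[0,0,0.02,0,0.3],[0,0,0.025,0,0.3],[0,0,0.027,0,0.3],[0,0,0.028,0,0.3],[0,0,0.028,0,0.3],[0,0,0.028,0,0.3]]
  ]
}}

```text
t: 28.9
tcp_pos: [0.6378, -0.1208, 0.0705]
tool_rot: [-0.0, 1.0, -0.0, 0.0]
force: [-0.1, -0.7, 0.1]
finger_gap: 0.401
gripper_force: 40.0
```

{"method": "jog_arm", "body": {
  "ticks": [
    [[0,0,0.0005,0,0.3],[0,0,0.001,0,0.3],[0,0,0.0015,0,0.3],[0,0,0.002,0,0.3],[0,0,0.002,0,0.3],[0,0,0.002,0,0.3]]
  ]
}}

```text
t: 29.5
tcp_pos: [0.6376, -0.1207, 0.0683]
tool_rot: [-0.0, 1.0, -0.0, -0.0]
force: [0.0, -0.0, -1.0]
finger_gap: 0.398
gripper_force: 40.0
```

{"method": "jog_arm", "body": {
  "ticks": [
    [[0,0,0.0005,0,0.3],[0,0,0.001,0,0.3],[0,0,0.001,0,0.3],[0,0,0.001,0,0.3]]
  ]
}}

```text
t: 29.9
tcp_pos: [0.6376, -0.1207, 0.0673]
tool_rot: [-0.0, 1.0, 0.0, -0.0]
force: [0.8, 0.8, 0.6]
finger_gap: 0.401
gripper_force: 40.0
```

{"method": "jog_arm", "body": {
  "ticks": [
    [[0,0,0.0005,0,0.3],[0,0,0.001,0,0.3],[0,0,0.001,0,0.3],[0,0,0.001,0,0.3]]
  ]
}}

```text
t: 30.3
tcp_pos: [0.6376, -0.1207, 0.0668]
tool_rot: [-0.0, 1.0, -0.0, 0.0]
force: [-1.3, 0.3, 3.6]
finger_gap: 0.396
gripper_force: 40.4
```

{"method": "jog_arm", "body": {
  "ticks": [
    [[0,0,0.001,0,0.3],[0,0,0.001,0,0.3],[0,0,0.001,0,0.3]]
  ]
}}

```text
t: 30.6
tcp_pos: [0.6377, -0.1208, 0.0667]
tool_rot: [-0.0, 1.0, -0.0, 0.0]
force: [-2.3, 0.4, 9.9]
finger_gap: 0.402
gripper_force: 40.8
```

{"method": "jog_arm", "body": {
  "ticks": [
    [[0,0,-0.001,0,0.44],[0,0,-0.001,0,0.5],[0,0,-0.001,0,0.55],[0,0,-0.001,0,0.6],[0,0,-0.001,0,0.6],[0,0,-0.005,0,0.6],[0,0,-0.02,0,0.6],[0,0,-0.04,0,0.6],[0,0,-0.065,0,0.6],[0,0,-0.065,0,0.6],[0,0,-0.065,0,0.6],[0,0,-0.065,0,0.6]]
  ]
}}

```text
t: 31.8
tcp_pos: [0.637, -0.1205, 0.1299]
tool_rot: [-0.0, 1.0, 0.0, -0.001]
force: [-0.1, -0.4, -0.2]
finger_gap: 0.603
gripper_force: 0.0
```

Run:
```python
from h import *
d=snap("scene");ring(d,[.637,-.121],.018,z=.054,n="S");save(d,"s6.png",(130,130,290,250),5)
P=cloud(d);r=np.hypot(P[...,0]-.637,P[...,1]+.1205);t=P[(r<.02)&(P[...,2]>.06)&(P[...,2]<.09)];print(len(t),np.array(cv2.minEnclosingCircle(t[:,:2].astype(np.float32))),t[:,2].max()) if 0 else print(len(t),cv2.minEnclosingCircle(t[:,:2].astype(np.float32)),t[:,2].max())
delta(.637,-.1205,.079)
```

```text
S ctr [ 0.6375 -0.1201] rad 0.0189 ztop 0.054 n 98
71 ((0.6384834051132202, -0.11932359635829926), 0.007540551479905844) 0.08415234364830315
d [-0.0002 -0.0001  0.0505] turn 0.0 yaw 0.0002 tilt 0.11 t 31.85 tcp [ 0.6368 -0.1205  0.1295] F [-0.2  0.1 -0. ]
```

View pics/s6.png

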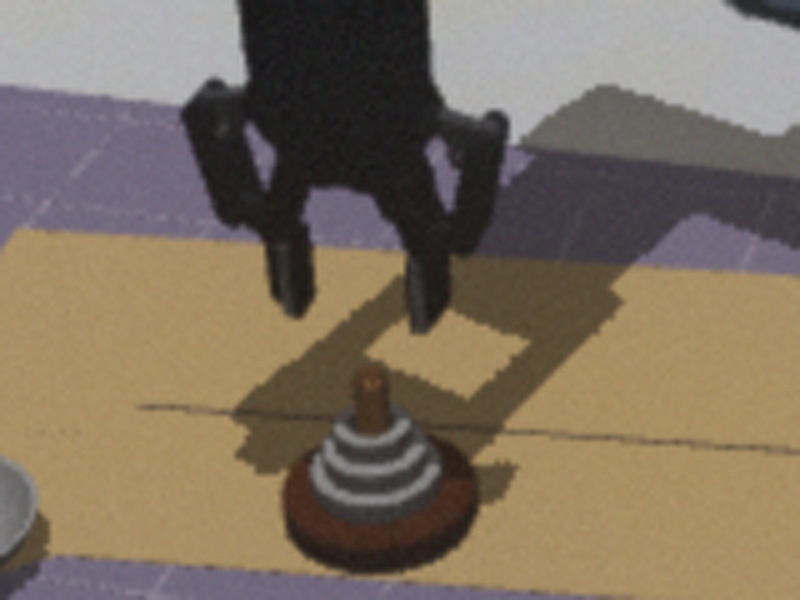

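All three rings are stacked flat, with the bare dowel at (372,385) to (372,430). I'll grip the dowel next.

{"method": "jog_arm", "body": {
  "ticks": [
    [[0,0,0.02,0,0.5],[0,0,0.035,0,0.45],[0,0,0.044,0,0.45],[0,0,0.049,0,0.45],[0,0,0.05,0,0.45],[0,0,0.05,0,0.45]]
  ]
}}

```text
t: 32.45
tcp_pos: [0.6378, -0.1208, 0.0803]
tool_rot: [-0.0, 1.0, -0.0, 0.0]
force: [-0.7, -0.2, -0.0]
finger_gap: 0.448
gripper_force: 0.0
```

{"method": "jog_arm", "body": {
  "ticks": [
    [[0,0,0,0,0.3],[0,0,0,0,0.25],[0,0,0,0,0.22],[0,0,0,0,0.1],[0,0,0,0,0.1],[0,0,0,0,0.1],[0,0,0,0,0.1],[0,0,0,0,0.1],[0,0,0,0,0.1]]
  ],
  "grip_n": 80
}}

```text
t: 33.35
tcp_pos: [0.6378, -0.1204, 0.081]
tool_rot: [-0.0, 1.0, 0.0, 0.0]
force: [-0.8, 1.4, 5.7]
finger_gap: 0.153
gripper_force: 78.3
```

{"method": "jog_arm", "body": {
  "ticks": [
    [[0,0,-0.002,0,0.1],[0,0,-0.006,0,0.1],[0,0,-0.014,0,0.1],[0,0,-0.026,0,0.1],[0,0,-0.04,0,0.1],[0,0,-0.055,0,0.1],[0,0,-0.07,0,0.1],[0,0,-0.085,0,0.1],[0,0,-0.1,0,0.1],[0,0,-0.11,0,0.1],[0,0,-0.116,0,0.1],[0,0,-0.119,0,0.1],[0,0,-0.12,0,0.1],[0,0,-0.12,0,0.1],[0,0,-0.12,0,0.1],[0,0,-0.12,0,0.1],[0,0,-0.12,0,0.1],[0,0,-0.12,0,0.1]]
  ]
}}

```text
t: 35.15
tcp_pos: [0.6375, -0.1207, 0.2001]
tool_rot: [-0.0, 1.0, 0.0, -0.0]
force: [-0.3, -0.2, -7.3]
finger_gap: 0.153
gripper_force: 78.2
```

Run:
```python
from h import *
delta(.637,-.1205,.2)
d=snap("scene");save(d,"s7.png",(110,60,310,210),4)
P=cloud(d);Q=P[(np.hypot(P[...,0]-.637,P[...,1]+.1205)<.05)&(P[...,2]>.05)&(P[...,2]<.3)]
print(np.percentile(Q[:,2],[0,1,2]))
```

```text
d [0.0005 0.0002 0.0001] turn 0.0 yaw 0.0002 tilt 0.02 t 35.15 tcp [ 0.6375 -0.1207  0.2001] F [-0.3 -0.2 -7.3]
[0.11786117 0.12110273 0.12351715]
```

View pics/s7.png

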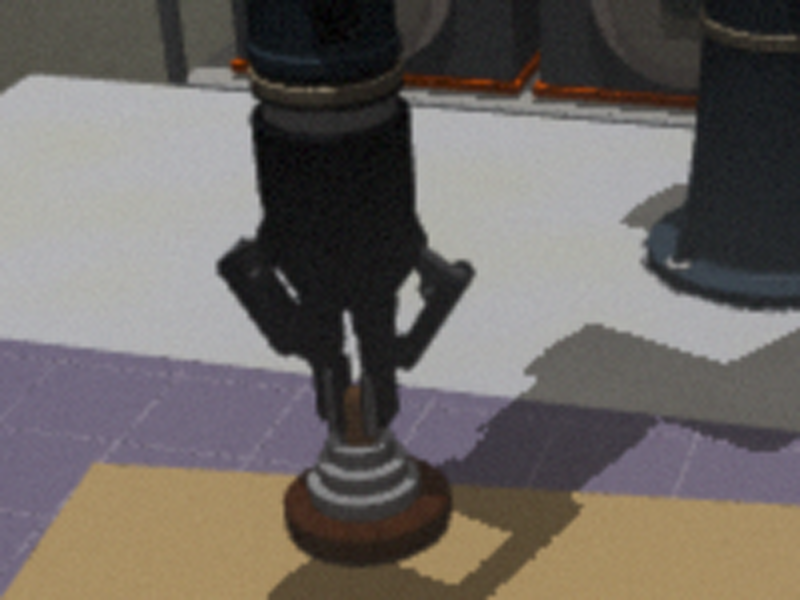

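The loaded stand hangs level from the dowel, with its base centred at (368,510), its underside at about 0.12 m, and all three rings on it. The 7.3 N reading matches the full load.

{"method": "jog_arm", "body": {
  "ticks": [
    [[0,0,0,0,0.1],[0,0,0,0,0.1],[0,0,0,0,0.1],[0,0,0,0,0.1]]
  ]
}}

```text
t: 35.6
tcp_pos: [0.6376, -0.1207, 0.2003]
tool_rot: [-0.0, 1.0, -0.0, 0.0]
force: [0.1, 0.3, -7.0]
finger_gap: 0.149
gripper_force: 78.2
```

```bash
python3 -c "
from station import manip
print(manip.sign_off())"
```

```text
the job is handed in; nothing more can be done
None
```

The three weights are stacked on the stand in order (large, medium, small), and I handed in the job at 35.6 s with the arm holding the stand level and still by its dowel, about 12 cm above the table.

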